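# Hold a drawplate in the bench demagnetiser

## Task

Switch the demagnetiser on by throwing its toggle lever fully over, away from the robot's side. Then take the wider of the two steel drawplates out of the wooden stand, lower it upright through the narrow slot in the machine's top until about half its length is inside, and finish while still holding it there in the gripper, clear of the bottom of the machine. Leave the narrower plate in its stand and everything else where it lies.

Things in the scene. Friction and masses are not known exactly. Their poses are not given: they have to be found in the camera images.
- demagnetiser: Fixed grey metal box, 110 (its x) x 190 (its y) x 95 mm high; its x axis points away from the robot's side (turned up to 0.35 rad about the vertical), origin at the centre of its underside. The left half (+y) of its top is a bare aluminium plate with the slot, the right half (-y) carries the toggle lever. It is hollow below the slot: the inner floor lies 78 mm below the top face.
- slot (a point): Centre of the slot's mouth, in the plane of the machine's top face (z = 95 mm), at machine y = +45 mm; axes as the machine's. The slot is 10 mm wide (x) and 47 mm long (y), goes through a top plate 12 mm thick with a 2 mm chamfer round its mouth; the hollow below is wider.
- toggle_pivot (a point): Point on the toggle's hinge axis (along machine y), 12 mm above the top face, at machine y = -55 mm; axes as the machine's. Two small black cheeks beside it reach 17 mm above the top face.
- toggle_tip (a point): Upper end of the toggle lever, 55 mm from the pivot. The lever is a steel rod 8 mm thick with a black grip 14 mm thick on its upper 20 mm, with round ends (the grip's dome reaches 7 mm past this point).
- toggle (a joint): Toggle lever angle: 0 = off (leaning 0.5 rad toward machine -x, the robot's side), 1.0 = on (leaning 0.5 rad toward +x). Over-centre action: it falls to the nearer end on either side of 0.5; it takes about 2 to 3 N at 40 mm from the pivot, so it can be pushed over with closed fingers.
- stand: Fixed dark wooden block 130 (its x) x 74 (its y) x 40 mm high with two pockets 80 mm apart along its x, each 11 (x) x 48 (y) mm and 30 mm deep, one drawplate standing in each; either plate may be in either pocket. Origin at the centre of its underside.
- wide_plate: The wider drawplate: a loose steel plate 8 mm thick (its x), 44 mm wide (its y), 100 mm tall (its z), three columns of small drilled holes, 0.2 to 0.3 kg; the lowest 3 mm of its foot are 6 x 41 mm. Origin at the centre of its foot, z up. It stands upright with its foot 10 mm above the bench and its upper 70 mm out of the stand.
- narrow_plate: The narrower drawplate: the same but 28 mm wide (its y), with two columns of holes. Stays in the stand.
- lighter: Small pocket lighter lying flat, 25 x 79 x 12 mm, between the vice and the machine; bystander.
- flux_jar: Small jar with a screw cap, 38 mm across, 53 mm high; bystander.
- brass_gauge: Brass sliding gauge lying flat, 43 x 125 x 14 mm, beyond the stand; bystander.
Things that resemble listed ones, but are neither listed nor needed, are in the scene too. Leave any blue look-alike of the wide_plate alone.

How it is judged:
On the way, in this order (a step that is already met when the one before it is completed fails the run):
1. the demagnetiser is switched on: toggle fully over (value of joint toggle above 0.9 rad), for 0.2 s.
2. the foot of the wider plate is through the slot (z of wide_plate in the frame of slot below -0.015 m and horizontal distance between wide_plate and slot below 0.008 m), for 0.1 s.
At the end, for the whole second after the job is handed in: Toggle above 0.9 rad; wider plate held by the fingers (over 2 N), still, its foot 35 to 68 mm below the top face, within 8 mm of the slot's centre and 0.15 rad of upright; narrower plate still in the stand (moved under 20 mm, tilted under 0.2 rad) (value of joint toggle above 0.9 rad and z of wide_plate in the frame of slot between -0.068 and -0.035 m and horizontal distance between wide_plate and slot below 0.008 m and angle between wide_plate's own z axis and vertical below 0.15 rad and linear speed of wide_plate below 0.02 m/s and contact force between the fingers and wide_plate above 2 N and distance of narrow_plate from where it was at the start of the episode below 0.02 m and angle between narrow_plate's own z axis and vertical below 0.2 rad); the arm keeps its last pose, push and grip.
It fails at once if the narrower plate is lifted out or carried off (moved over 30 mm) (distance of narrow_plate from where it was at the start of the episode above 0.03 m).
It fails at once if a bystander is shifted by more than 30 mm (distance of any of lighter, flux_jar, brass_gauge from where it was at the start of the episode above 0.03 m).
It also fails if it takes over 61 s, if anything falls off the work surface, if the arm or the gripper's body presses on something with over 40 N, if the wrist force passes 120 N, or if a joint passes its speed limit or range.

## Robot

A 7-joint arm with a two-finger parallel gripper is mounted at the origin on a cart in front of the work surface, level with it; the furniture and walls round the work are solid. World frame = base frame: x ahead of the robot, y to its left, z up, the work surface at z = 0. Lengths are in m, angles in rad, forces in N, time in s.
With the tool pointing down it reaches from about 0.4 to 0.85 m from the base axis. Payload 10.4 kg.
Tool frame: the origin (TCP) lies midway between the tips of the shut fingers; the grasp point (between the pads) lies 19 mm behind it (manip.pinch_z is the distance from the TCP to the grasp point, in m); y points along the fingers, x is the direction in which the jaws open and shut, and the axes are right-handed (so a half turn about y gives the same grasp; the last joint's range is limited). The gripper opens to 85 mm and grips with 20 to 120 N. Pads are 22 mm wide; open, the fingers measure 114 mm over their backs; the gripper's body (76 mm by 85 mm) begins 54 mm behind the grasp point. The pads swing forward as they close: fully open they stand 13 mm farther back than shut.
Start: joints at [-1.19, 0.332, -0.065, 1.46, 0.022, 1.35, -0.088], TCP at [0.246, 0.575, 0.231] pointing down, gripper open.
Joint ranges: [-2.6, 2.6], [-0.5, 2.12], [-1.47, 1.34], [0.16, 2.42], [-1.27, 4.41], [0.06, 2.06], [-2.6, 2.6]. Speed limits (rad/s): [2.22, 2.22, 2.79, 2.79, 3.14, 3.14, 3.14].

## Interface

Orientations are given as a unit quaternion [x, y, z, w].
In Python, from workcell import manip gives the robot as it stands.
- The arm moves only by the shell command python3 -m pendant 'ROWS' [OPENING] [FORCE]. ROWS is a JSON object of lists of equal length, an entry for each row: "offset": the shift along the tool's x, y, z scaled (see below), a list of three; "turn": the turn, a rotation vector about the tool's x, y, z scaled (see below), a list of three. A call has 1 to 12 rows; each row is the pose to reach, as a shift and turn from the pose measured when the call began, along the tool's axes at that moment; what a row does not reach only later rows make up. The controller multiplies each number of a shift by 200 mm and each number of a turn by 45 degrees. A row lasts 1/8 s, in which the tool goes at most 62.5 mm and 10.7 degrees, less where a joint would pass 70% of its speed; a pose out of reach is approached as far as the arm can. A call with a number of a shift or a turn outside -1 to 1 is refused whole. A call with a gripper value outside its range is refused whole. OPENING is the opening in per cent of the stroke, from 0 (shut) to 100 (fully open), set as the call begins (- or left out, the last holds). The fingers move at their own pace and stop on an object; FORCE is the grip in N (left out, the last holds). Time passes only in rows, so rows that repeat a pose let the fingers close. It gives the time, the measured TCP pose, the force and the opening at its end, in the units of the state.
- manip.get_obs(): the state, without advancing time (a new reading comes with each control period).
- manip.camera(name): name is "scene" or "top" or "wrist"; returns (picture, depth): 384x512x3 uint8, red, green, blue; 384x512 float32, m along the optical axis (not along the pixel's ray), 0 where there is no reading.
- manip.camera_model(name): a dict with "intrinsics" (3x3 intrinsics, pixels), "k1" (the pictures are not rectified: a ray, as slopes to the right and down, at radius r is drawn at 1 + k1 r^2 times it, then the intrinsics apply), "R" (3x3) and "t" (3): a world point X has camera coordinates R X + t; the wrist camera has in their place "tool_from_camera" (4x4, takes a point from camera to tool coordinates, whose origin is the TCP and whose axes are the tool frame's). Camera axes: x right, y down, z forward; pixel columns grow to the right and rows downward; lengths in m; the calibration is good to about 2 mm. A picture is of the moment at which its call begins: read the wrist's pose just before it. camera_model takes no time and is no camera call.
- manip.hand_in(): hands the job in, once; it reports no verdict.
The state is a dict: "clock": time; "joint_pos": joint angles; "joint_velocities": joint speeds; "tau": joint torques, N m; "position": TCP position; "ee_rot": TCP orientation; "ft_force": force on the tool from outside, world axes, zero at the start; "torque": the same for the moment, N m; "grip_width": opening from 0.0 (shut) to 1.0 (fully open).
Only numpy, scipy, OpenCV 4.12 (cv2) and the standard library are available. Lean on these libraries where they do the work, as an engineer would, in place of code of your own. Each camera call takes 0.05 s, during which the arm holds its last target. There are 200 camera calls.

## Working session

There is one attempt and no reset: what is moved stays moved. The work goes in short steps, Python scripts to look and compute and a shell command to move; the robot and the scene stay as the last step left them, time stands still between calls to the robot, and variables do not carry over. Pictures are saved under pics/ and viewed, about 8 in all and at most 12, crops included, and the job is handed in when it is done.

```bash
ls; mkdir -p pics; cat > h.py <<'E'
import numpy as np, cv2
from workcell import manip
from scipy.spatial.transform import Rotation as Ro
np.set_printoptions(precision=4,suppress=True)
def pose():
    o=manip.get_obs(); T=np.eye(4); T[:3,:3]=Ro.from_quat(o["ee_rot"]).as_matrix(); T[:3,3]=o["position"]; return T
def ext(name,T=None):
    m=manip.camera_model(name); 
    if "R" in m:
        R=np.array(m["R"]);t=np.array(m["t"]); return m,R.T,-R.T@t
    C=(T if T is not None else pose())@np.array(m["tool_from_camera"]); return m,C[:3,:3],C[:3,3]
def rays(m,uv):
    K=np.array(m["intrinsics"]); uv=np.atleast_2d(np.array(uv,float))
    d=np.stack([(uv[:,0]-K[0,2])/K[0,0],(uv[:,1]-K[1,2])/K[1,1]],1); s=d.copy()
    for _ in range(15): s=d/(1+m["k1"]*(s**2).sum(1,keepdims=True))
    return np.c_[s,np.ones(len(s))]
def onplane(name,uv,z,T=None):
    m,R,c=ext(name,T); r=rays(m,uv)@R.T; return c+r*((z-c[2])/r[:,2])[:,None]
def cloud(name,dep,T=None):
    m,R,c=ext(name,T); h,w=dep.shape; u,v=np.meshgrid(np.arange(w),np.arange(h))
    r=rays(m,np.c_[u.ravel(),v.ravel()]); P=c+(r*dep.reshape(-1,1))@R.T; P[dep.ravel()==0]=np.nan
    return P.reshape(h,w,3)
def project(name,X,T=None):
    m,R,c=ext(name,T); p=(np.atleast_2d(X)-c)@R; s=p[:,:2]/p[:,2:]; s=s*(1+m["k1"]*(s**2).sum(1,keepdims=True))
    K=np.array(m["intrinsics"]); return s@np.diag([K[0,0],K[1,1]])+[K[0,2],K[1,2]]
def snap(name,f):
    T=pose(); p,d=manip.camera(name); np.savez(f"pics/{f}.npz",p=p,d=d,T=T); cv2.imwrite(f"pics/{f}.png",p[:,:,::-1]); return p,d,T
E
python3 - <<'E'
from h import *
a=snap("scene","s0")[0];b=snap("top","t0")[0]
cv2.imwrite("pics/both0.png",np.vstack([a,b])[:,:,::-1])
T=pose();print(T)
for n in("scene","top"):
    m,R,c=ext(n);print(n,c,R[:,2],m["intrinsics"][0][0])
print(manip.camera_model("wrist"),manip.get_obs())
E
```

```text
pics
[[ 0.3929 -0.0005 -0.9196  0.2454]
 [ 0.9196 -0.0012  0.3929  0.5744]
 [-0.0013 -1.     -0.      0.2306]
 [ 0.      0.      0.      1.    ]]
scene [-0.5742  1.6938  0.995 ] [ 0.5474 -0.7227 -0.4219] 498.5263514951039
top [-0.0951  0.1902  1.939 ] [ 0.337  -0.0155 -0.9414] 481.04471686384323
{'intrinsics': array([[278.6544,   0.    , 258.5145],
       [  0.    , 278.6544, 195.0215],
       [  0.    ,   0.    ,   1.    ]]), 'k1': 0.01715659085999654, 'tool_from_camera': array([[ 1.    ,  0.    , -0.    , -0.0002],
       [ 0.    , -0.3132,  0.9497, -0.1437],
       [ 0.    , -0.9497, -0.3132,  0.0805],
       [ 0.    ,  0.    ,  0.    ,  1.    ]])} {'clock': 0.1, 'joint_pos': array([-1.1896,  0.3328, -0.0647,  1.4608,  0.0216,  1.3499, -0.0885]), 'joint_velocities': array([-0.0019, -0.0007,  0.0004, -0.0021, -0.0005, -0.0003,  0.0007]), 'tau': array([  0.0012, -62.6744,   0.0491, -39.2429,   0.0164,   0.0069,
         0.    ]), 'position': array([0.2454, 0.5744, 0.2306]), 'ee_rot': array([ 0.5904,  0.3892, -0.3899, -0.5899]), 'ft_force': array([-0.5372, -0.8157,  0.5403]), 'torque': array([-0.0188, -0.0371,  0.0086]), 'grip_width': 1.003475832835715}
```

View pics/t0.png

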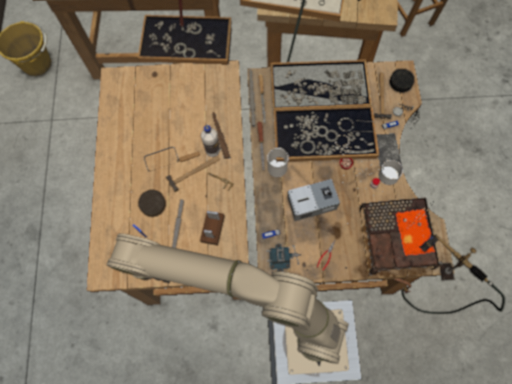

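View pics/s0.png

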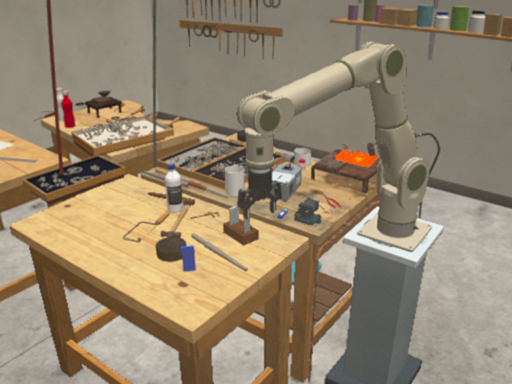

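The top view shows the stand at (212,228) and the machine with its toggle at (313,198). The lighter is at (270,234), the vice at (280,257), and the gauge is the long item at (178,225). In the scene view the stand is at (240,230), and a blue plate stands at (188,258). Next I'll enlarge the stand and machine.

```bash
python3 - <<'E'
from h import *
t=np.load("pics/t0.npz");s=np.load("pics/s0.npz")
def crop(p,u0,v0,u1,v1,W,H): return cv2.resize(p[v0:v1,u0:u1],(W,H),interpolation=cv2.INTER_CUBIC)
A=crop(t["p"],192,200,242,250,400,300)[:,:,::-1]
A=crop(t["p"],190,204,240,248,400,352); B=crop(t["p"],280,170,345,222,400,320)
C=crop(s["p"],215,190,275,246,400,373)
im=np.zeros((600,800,3),np.uint8); im[:280,:400]=cv2.resize(A,(400,280)); im[:280,400:]=cv2.resize(B,(400,280)); im[285:600,:400]=cv2.resize(C,(400,315)); im[285:600,400:]=crop(s["p"],265,155,315,195,400,315)
cv2.imwrite("pics/c1.png",im[:,:,::-1])
P=cloud("top",t["d"]);
for uv in [(212,228),(205,230),(313,198),(270,234),(280,257),(178,225)]:print(uv,P[uv[1],uv[0]])
Q=cloud("scene",s["d"])
for uv in [(240,230),(236,213),(247,214),(288,180),(188,258)]:print(uv,Q[uv[1],uv[0]])
E
```

```text
(212, 228) [0.4684 0.3873 0.0439]
(205, 230) [0.4431 0.4086 0.1069]
(313, 198) [ 0.5541 -0.0314  0.0972]
(270, 234) [0.4398 0.1508 0.0026]
(280, 257) [0.3305 0.1177 0.0446]
(178, 225) [0.4949 0.5297 0.0274]
(240, 230) [0.4599 0.4104 0.0383]
(236, 213) [0.5118 0.3685 0.0772]
(247, 214) [0.2613 0.6207 0.2622]
(288, 180) [0.5051 0.0108 0.0886]
(188, 258) [0.4699 0.685  0.0526]
```

View pics/c1.png

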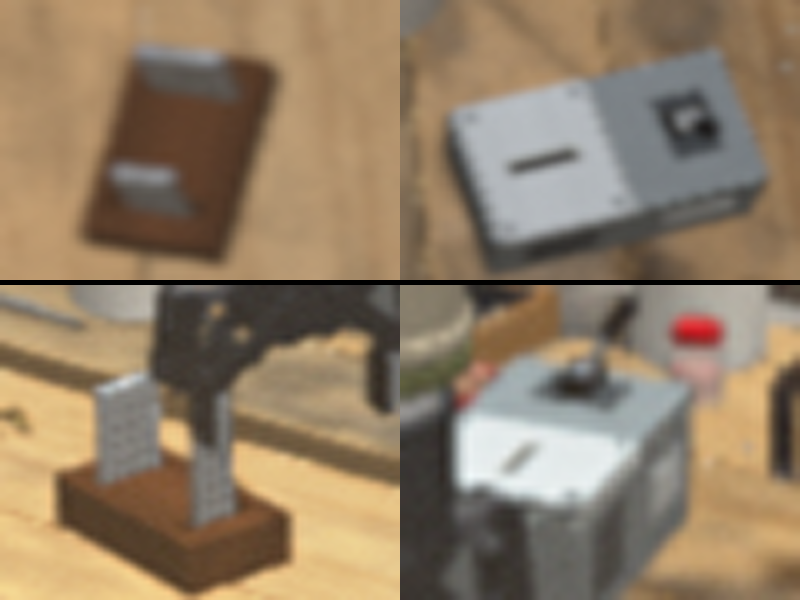

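Two steel plates stand in the stand. The far one (top view ≈(213,213), about 95 crop px wide) is the wide_plate, by its width ratio of about 1.46, three hole columns and steel colour. The near one (≈(208,232), about 65 crop px) is the narrow plate. The blue upright plate at scene (188,258) is the look-alike, so I'll leave it. Next I'll measure the machine and the stand.

```bash
python3 - <<'E'
from h import *
t=np.load("pics/t0.npz");p=t["p"];P=cloud("top",t["d"])
# machine: points at z~0.095
X=P.reshape(-1,3)
m=(abs(P[...,2]-0.097)<0.008)&(P[...,0]>.42)&(P[...,0]<.68)&(P[...,1]>-.16)&(P[...,1]<.14)
m=cv2.morphologyEx(m.astype(np.uint8),cv2.MORPH_CLOSE,np.ones((3,3)))
n,l,st,c=cv2.connectedComponentsWithStats(m);k=1+st[1:,4].argmax();print(st[k])
ys,xs=np.where(l==k);W=onplane("top",np.c_[xs,ys],0.095)[:,:2]
r=cv2.minAreaRect((W*1000).astype(np.float32));print("machine rect",r)
# dark slot
g=cv2.cvtColor(p,cv2.COLOR_RGB2GRAY); s=(g[193:207,293:315]<110).astype(np.uint8)
n,l,st,c=cv2.connectedComponentsWithStats(s)
for i in range(1,n):
    if st[i,4]>8:
        ys,xs=np.where(l==i);W=onplane("top",np.c_[xs+293,ys+193],0.095)[:,:2];print(st[i],cv2.minAreaRect((W*1000).astype(np.float32)),W.mean(0))
# stand
hsv=cv2.cvtColor(p,cv2.COLOR_RGB2HSV)
B=p[204:248,190:240].astype(int); print(hsv[228,216],hsv[228,235])
w=((g<95)&(hsv[...,1]>60)).astype(np.uint8);w[:204]=0;w[246:]=0;w[:,:195]=0;w[:,232:]=0
w=cv2.morphologyEx(w,cv2.MORPH_CLOSE,np.ones((5,5)))
n,l,st,c=cv2.connectedComponentsWithStats(w);k=1+st[1:,4].argmax();print(st[k])
ys,xs=np.where(l==k);W=onplane("top",np.c_[xs,ys],0.04)[:,:2];print("stand",cv2.minAreaRect((W*1000).astype(np.float32)))
print("wide top",onplane("top",[[207.2,212.2],[218.1,213.6]],0.11),"narrow",onplane("top",[[204,231],[212,232]],.11))
print("toggle pivot/tip", onplane("top",[[327,193]],.107),onplane("top",[[329.5,193.5]],.155))
E
```

```text
[ 287  179   53   37 1177]
machine rect ((560.5238647460938, -31.389251708984375), (112.23910522460938, 191.718505859375), 12.610072135925293)
[ 6  5  9  4 14] ((551.4631958007812, 9.628161430358887), (5.189197540283203, 35.06818389892578), 11.211002349853516) [0.5515 0.0089]
[ 12 136  92] [ 16 103 176]
[200 213  24  32 473]
stand ((471.283447265625, 387.1058044433594), (76.07250213623047, 134.73768615722656), 76.19483947753906)
wide top [[0.5157 0.3981 0.11  ]
 [0.5071 0.3547 0.11  ]] narrow [[0.4384 0.4123 0.11  ]
 [0.4323 0.3808 0.11  ]]
toggle pivot/tip [[ 0.5686 -0.089   0.107 ]] [[ 0.5485 -0.0913  0.155 ]]
```

```bash
cat >> h.py <<'E'
def go(x,y,z,yaw):
    "scaled offset/turn to TCP (x,y,z), tool y down, tool x at yaw deg"
    T=pose(); a=np.radians(yaw); xa=np.array([np.cos(a),np.sin(a),0]); ya=np.array([0,0,-1.]); R=np.c_[xa,ya,np.cross(xa,ya)]
    d=T[:3,:3].T@(np.array([x,y,z])-T[:3,3]); w=Ro.from_matrix(T[:3,:3].T@R).as_rotvec(degrees=True)
    print("offset",d/.2,"turn",w/45, "mm",np.linalg.norm(d)*1e3,"deg",np.linalg.norm(w))
E
python3 -c "
from h import *
go(.40,.42,.27,49)"
```

```text
offset [-0.4067 -0.1964 -1.0141] turn [ 0.0003  0.397  -0.0016] mm 222.02336449565243 deg 17.864612021370334
```

```bash
python3 -m pendant '{"offset":[[-0.1,-0.05,-0.25],[-0.2,-0.1,-0.5],[-0.3,-0.15,-0.75],[-0.4,-0.2,-1],[-0.4,-0.2,-1]],"turn":[[0,0.1,0],[0,0.2,0],[0,0.3,0],[0,0.4,0],[0,0.4,0]]}' 0 40; python3 -c "
from h import *
go(.46,.17,.27,31)"
```

```text
clock: 0.72
position: [0.4021, 0.4185, 0.2715]
ee_rot: [0.646, 0.29, -0.289, -0.644]
ft_force: [-0.2, 0.3, -0.7]
grip_width: -0.004
offset [-0.736   0.0101 -1.0419] turn [0.003  0.3858 0.0004] mm 255.13456904015024 deg 17.363149497946605
```

```bash
python3 -m pendant '{"offset":[[-0.18,0,-0.25],[-0.36,0,-0.5],[-0.54,0,-0.75],[-0.73,0,-1],[-0.73,0,-1],[-0.73,0,-1]],"turn":[[0,0.1,0],[0,0.2,0],[0,0.3,0],[0,0.39,0],[0,0.39,0],[0,0.39,0]]}' ; python3 -c "
from h import *
go(.499,-.06,.27,12.6)"
```

```text
clock: 1.48
position: [0.4541, 0.1774, 0.2718]
ee_rot: [0.682, 0.189, -0.188, -0.681]
ft_force: [-0.2, 0.5, -0.8]
grip_width: 0.004
offset [-0.4166  0.011  -1.1338] turn [0.0021 0.4063 0.001 ] mm 241.60433411868146 deg 18.284960380997894
```

```bash
python3 -m pendant '{"offset":[[-0.1,0,-0.25],[-0.2,0,-0.5],[-0.3,0,-0.75],[-0.38,0,-1],[-0.38,0,-1],[-0.38,0,-1]],"turn":[[0,0.1,0],[0,0.2,0],[0,0.3,0],[0,0.41,0],[0,0.41,0],[0,0.41,0]]}' ; python3 - <<'E'
from h import *
p,d,T=snap("wrist","w1")
c=np.array([.5605,-.0314]);a=np.radians(12.6);X=np.array([np.cos(a),np.sin(a)]);Y=np.array([-X[1],X[0]])
pts=[np.r_[c+.045*Y,.095],np.r_[c-.055*Y,.107],np.r_[c-.055*Y-.0264*X,.155]]
uv=project("wrist",pts,T);print(uv)
q=p[:,:,::-1].copy()
for u in uv: cv2.circle(q,tuple(int(v) for v in u),3,(0,255,0),1)
cv2.imwrite("pics/w1m.png",q)
go(.4993,-.1015,.135,12.6)
E
```

```text
clock: 2.22
position: [0.4917, -0.0311, 0.2718]
ee_rot: [0.703, 0.078, -0.078, -0.702]
ft_force: [-0.2, 0.4, 0.3]
grip_width: -0.004
[[317.0497 149.304 ]
 [313.538  232.9343]
 [297.0872 253.0805]]
offset [-0.0406  0.6847 -0.352 ] turn [0.0017 0.0017 0.0006] mm 154.19068809841627 deg 0.10973115851806936
```

View pics/w1m.png

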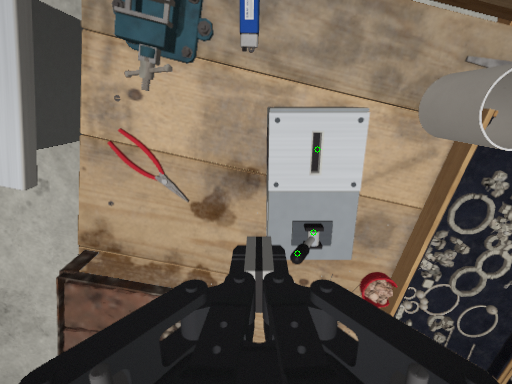

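The wrist view shows the slot at about (316,152), the pivot at about (313,236) and the grip tip at about (299,253). All are within 3 px of the predictions. Next I'll go to the robot-side flank of the lever and push.

```bash
python3 -m pendant '{"offset":[[-0.04,0,-0.2],[-0.04,0,-0.35],[-0.04,0.2,-0.35],[-0.04,0.45,-0.35],[-0.04,0.68,-0.35],[-0.04,0.68,-0.35],[-0.04,0.68,-0.35]],"turn":[[0,0,0],[0,0,0],[0,0,0],[0,0,0],[0,0,0],[0,0,0],[0,0,0]]}' && python3 -m pendant '{"offset":[[0.08,0,0],[0.16,0,0],[0.22,0,0],[0.28,0,0],[0.34,0,0],[0.34,0,0],[0.34,0,0],[0.34,0,0]],"turn":[[0,0,0],[0,0,0],[0,0,0],[0,0,0],[0,0,0],[0,0,0],[0,0,0],[0,0,0]]}'
python3 - <<'E'
from h import *
snap("wrist","w2");b=snap("top","t2")[0]
w=cv2.imread("pics/w2.png")[180:340,200:400]; b=b[170:222,280:345,::-1]
cv2.imwrite("pics/c2.png",np.hstack([cv2.resize(w,(400,320)),cv2.resize(b,(400,320))]))
go(.4993,-.1015,.135,12.6)
E
```

```text
clock: 3.15
position: [0.5004, -0.1003, 0.1376]
ee_rot: [0.703, 0.079, -0.078, -0.702]
ft_force: [0.5, -0.4, 0.4]
grip_width: -0.002
clock: 4.15
position: [0.5664, -0.0854, 0.1377]
ee_rot: [0.703, 0.079, -0.078, -0.702]
ft_force: [0.2, -0.1, -0.8]
grip_width: 0.0
offset [-0.3456  0.0134 -0.0045] turn [0.002  0.0036 0.0026] mm 69.17662948293554 deg 0.21842719684885822
```

View pics/c2.png

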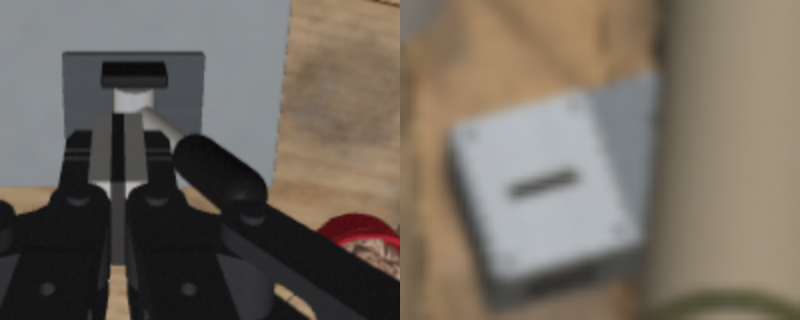

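The lever now leans to machine +x, past the fingers at crop (220,170). I'll back off, rise, and check it along with the slot.

```bash
python3 -m pendant '{"offset":[[-0.2,0,0],[-0.3,0,0],[-0.3,-0.25,0],[-0.3,-0.5,0],[-0.2,-0.7,0.1],[-0.1,-0.7,0.3],[0,-0.7,0.4],[0,-0.7,0.4],[0,-0.7,0.4]],"turn":[[0,0,0],[0,0,0],[0,0,0],[0,0,0],[0,0,0],[0,0,0],[0,0,0],[0,0,0],[0,0,0]]}'
python3 - <<'E'
from h import *
p,d,T=snap("wrist","w3")
c=np.array([.5605,-.0314]);a=np.radians(12.6);X=np.array([np.cos(a),np.sin(a)]);Y=np.array([-X[1],X[0]])
q=p[:,:,::-1].copy()
pv=c-.055*Y
for g in (1.0,.8): 
    th=g-.5; u=project("wrist",np.r_[pv+.055*np.sin(th)*X,.107+.055*np.cos(th)],T)[0];print(g,u); cv2.circle(q,tuple(int(v) for v in u),2,(0,255,0) if g==1 else (0,0,255),1)
u=project("wrist",np.r_[c+.045*Y,.095],T)[0];cv2.circle(q,tuple(int(v) for v in u),2,(0,255,0),1);print("slot pred",u)
# slot measurement: dark blob near prediction
x0,y0=[int(v) for v in u]; x0-=40;y0-=45
g=cv2.cvtColor(p,cv2.COLOR_RGB2GRAY)[y0:y0+90,x0:x0+80]; n,l,st,cc=cv2.connectedComponentsWithStats((g<100).astype(np.uint8))
for i in range(1,n):
    if st[i,4]>60:
        ys,xs=np.where(l==i);W=onplane("wrist",np.c_[xs+x0,ys+y0],.095,T)[:,:2];print(st[i],cc[i]+[x0,y0],cv2.minAreaRect((W*1000).astype(np.float32)))
cv2.imwrite("pics/w3m.png",cv2.resize(q[60:340,180:460],(560,560)))
E
```

```text
clock: 5.38
position: [0.5483, -0.0084, 0.2771]
ee_rot: [0.704, 0.078, -0.078, -0.702]
ft_force: [-0.1, 0.1, -0.6]
grip_width: -0.002
1.0 [289.1512 258.5627]
0.8 [280.118  260.6766]
slot pred [264.4152 156.7788]
[  0   3  80   3 235] [263.3404 115.0213] ((539.007568359375, 58.27424621582031), (88.75906372070312, 2.1832833290100098), 12.673361778259277)
[ 36  30   8  38 303] [263.5116 159.4389] ((550.5545654296875, 8.681234359741211), (8.447199821472168, 44.18273162841797), 12.783004760742188)
```

View pics/w3m.png

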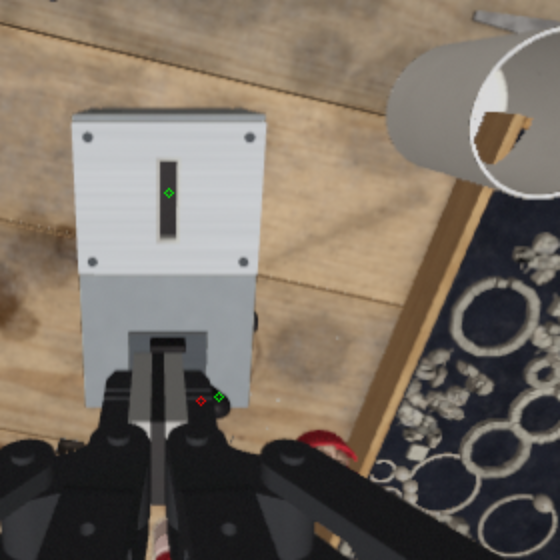

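The lever tip matches the predicted "fully on" position (green mark at crop (219,397), grip end just right of it). The slot is at crop (168,200), which is world (0.5506,0.0087), yaw 12.8°. Now to the stand.

```bash
python3 -c "
from h import *
go(.51,.16,.28,0)"
```

```text
offset [-0.0021 -0.0151  0.8649] turn [0.0024 0.281  0.0018] mm 173.00207712709798 deg 12.647023088087499
```

```bash
python3 -m pendant '{"offset":[[0,0,0.25],[0,0,0.5],[0,0,0.75],[0,0,0.87],[0,0,0.87]],"turn":[[0,0.1,0],[0,0.2,0],[0,0.28,0],[0,0.28,0],[0,0.28,0]]}' 60; python3 -c "
from h import *
go(.49,.3,.24,-14)"
```

```text
clock: 6.05
position: [0.5097, 0.162, 0.2768]
ee_rot: [0.708, 0.001, -0.001, -0.706]
ft_force: [0.4, 0.3, -1.1]
grip_width: 0.596
offset [-0.0968  0.1826  0.6908] turn [0.002  0.3148 0.0018] mm 144.20864016827747 deg 14.168159212013888
```

```bash
python3 -m pendant '{"offset":[[0,0.05,0.2],[-0.05,0.1,0.4],[-0.1,0.18,0.6],[-0.1,0.18,0.69],[-0.1,0.18,0.69],[-0.1,0.18,0.69]],"turn":[[0,0.1,0],[0,0.2,0],[0,0.31,0],[0,0.31,0],[0,0.31,0],[0,0.31,0]]}'
python3 - <<'E'
from h import *
p,d,T=snap("wrist","w4")
P=cloud("wrist",d,T)
q=p[:,:,::-1].copy()
a=np.radians(-14);X=np.array([np.cos(a),np.sin(a)]);c=np.array([.4713,.3871])
for s in(.04,-.04):
    u=project("wrist",np.r_[c+s*X,.11],T)[0];print(u);cv2.circle(q,tuple(int(v) for v in u),2,(0,255,0),1)
m=(abs(P[...,2]-.109)<.006)&(np.hypot(P[...,0]-c[0],P[...,1]-c[1])<.1)
n,l,st,cc=cv2.connectedComponentsWithStats(m.astype(np.uint8))
for i in range(1,n):
    if st[i,4]>20:
        ys,xs=np.where(l==i);W=P[ys,xs,:2];print(st[i],cc[i],cv2.minAreaRect((W*1000).astype(np.float32)))
cv2.imwrite("pics/w4m.png",cv2.resize(q[60:340,120:400],(560,560)))
E
```

```text
clock: 6.8
position: [0.4908, 0.2975, 0.2412]
ee_rot: [0.702, -0.085, 0.087, -0.701]
ft_force: [0.3, -0.5, -0.1]
grip_width: 0.599
[257.8033 100.5603]
[171.7569 100.2604]
[257  74  11  50 428] [261.7804  98.3294] ((514.0360107421875, 377.79376220703125), (43.423065185546875, 7.963067531585693), 79.76155090332031)
[170  83  15  32 325] [176.7877  98.1385] ((436.96820068359375, 397.1932678222656), (27.37862777709961, 8.242734909057617), 79.8917236328125)
```

View pics/w4m.png

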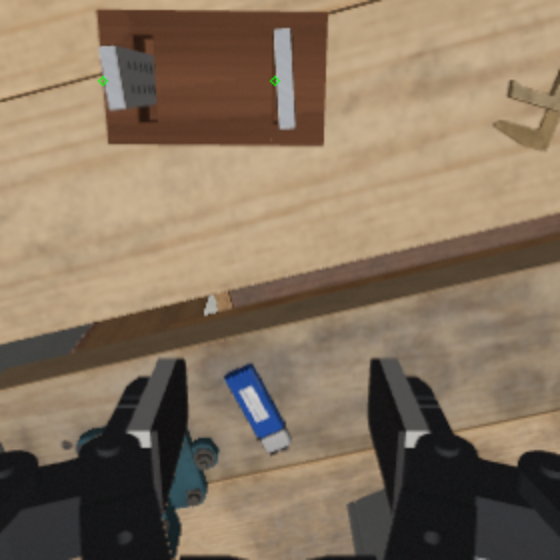

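The wide plate's top edge spans crop (283,30)–(288,128), centred at world (0.514,0.378), 43.4×8 mm. That confirms the 44 mm plate. The narrow one is at crop (112,78), 27 mm. I'll go above it and down.

```bash
python3 -c "
from h import *
go(.5137,.3778,.16,-11.5);go(.5137,.3778,.077,-11.5)"
```

```text
offset [0.0147 0.4058 0.4168] turn [ 0.0014 -0.0538  0.0033] mm 116.38350068902739 deg 2.428036763254691
offset [0.0136 0.8208 0.4173] turn [ 0.0014 -0.0538  0.0033] mm 184.17113993317133 deg 2.428036763254691
```

```bash
python3 -m pendant '{"offset":[[0.015,0,0.25],[0.015,0.1,0.417],[0.015,0.25,0.417],[0.015,0.4,0.417],[0.015,0.4,0.417],[0.015,0.4,0.417]],"turn":[[0,-0.054,0],[0,-0.054,0],[0,-0.054,0],[0,-0.054,0],[0,-0.054,0],[0,-0.054,0]]}'
python3 - <<'E'
from h import *
p,d,T=snap("wrist","w5");P=cloud("wrist",d,T)
m=(abs(P[...,2]-.109)<.005)&(np.hypot(P[...,0]-.513,P[...,1]-.378)<.04)
n,l,st,cc=cv2.connectedComponentsWithStats(m.astype(np.uint8))
for i in range(1,n):
    if st[i,4]>20:
        ys,xs=np.where(l==i);W=P[ys,xs,:2];print(st[i],cc[i],cv2.minAreaRect((W*1000).astype(np.float32)))
cv2.imwrite("pics/w5m.png",cv2.resize(p[150:384,130:390,::-1],(520,468)))
go(.5137,.3778,.077,-11.5)
E
```

```text
clock: 7.6
position: [0.5148, 0.3774, 0.1629]
ee_rot: [0.704, -0.07, 0.073, -0.703]
ft_force: [1.0, 0.1, 0.1]
grip_width: 0.599
[252 185  12  57 593] [257.2884 212.5936] ((513.904052734375, 377.1429138183594), (44.477081298828125, 7.977866172790527), 79.66844940185547)
offset [-0.0075  0.4307 -0.001 ] turn [-0.0011 -0.0008  0.0054] mm 86.15816375306557 deg 0.2504703441617201
```

View pics/w5m.png

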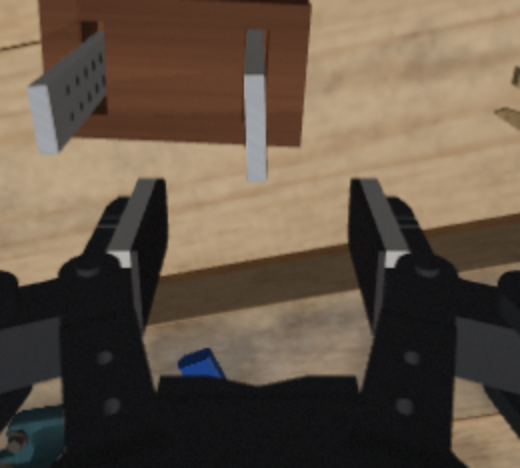

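The plate is centred between the fingers (crop (257,120)), at yaw −10.3°. Now I'll descend and grip.

```bash
python3 -m pendant '{"offset":[[-0.005,0.1,0],[-0.005,0.2,0],[-0.005,0.3,0],[-0.005,0.38,0],[-0.005,0.43,0],[-0.005,0.43,0],[-0.005,0.43,0]],"turn":[[0,-0.02,0],[0,-0.02,0],[0,-0.02,0],[0,-0.02,0],[0,-0.02,0],[0,-0.02,0],[0,-0.02,0]]}' && python3 -m pendant '{"offset":[[0,0,0],[0,0,0],[0,0,0],[0,0,0],[0,0,0],[0,0,0]],"turn":[[0,0,0],[0,0,0],[0,0,0],[0,0,0],[0,0,0],[0,0,0]]}' 0 60
```

```text
clock: 8.52
position: [0.5146, 0.3782, 0.0778]
ee_rot: [-0.704, 0.064, -0.067, 0.704]
ft_force: [0.0, -0.1, 0.8]
grip_width: 0.605
clock: 9.28
position: [0.5146, 0.3784, 0.0783]
ee_rot: [-0.703, 0.064, -0.067, 0.705]
ft_force: [-1.9, -0.2, 5.8]
grip_width: 0.085
```

```bash
python3 -m pendant '{"offset":[[0,-0.05,0],[0,-0.1,0],[0,-0.15,0],[0,-0.2,0],[0,-0.3,0],[0,-0.45,0],[0,-0.6,0],[0,-0.75,0],[0,-0.85,0],[0,-0.85,0]],"turn":[[0,0,0],[0,0,0],[0,0,0],[0,0,0],[0,0,0],[0,0,0],[0,0,0],[0,0,0],[0,0,0],[0,0,0]]}'; python3 -c "
from h import *
go(.52,.20,.25,2)"
```

```text
clock: 10.52
position: [0.5145, 0.3786, 0.2509]
ee_rot: [-0.702, 0.063, -0.068, 0.706]
ft_force: [0.4, -0.4, -4.0]
grip_width: 0.085
offset [ 0.1921  0.0016 -0.8727] turn [-0.0056 -0.2809  0.0099] mm 178.71018351946512 deg 12.652963824846589
```

```bash
python3 -m pendant '{"offset":[[0.05,0,-0.2],[0.1,0,-0.4],[0.15,0,-0.6],[0.19,0,-0.75],[0.19,0,-0.87],[0.19,0,-0.87]],"turn":[[0,-0.1,0],[0,-0.2,0],[0,-0.28,0],[0,-0.28,0],[0,-0.28,0],[0,-0.28,0]]}'; python3 -c "
from h import *
go(.551,.0095,.25,12.8)"
```

```text
clock: 11.28
position: [0.5194, 0.1987, 0.2502]
ee_rot: [-0.706, -0.014, 0.008, 0.708]
ft_force: [-0.1, 0.3, -2.1]
grip_width: 0.085
offset [ 0.128  -0.0012 -0.9507] turn [-0.0032 -0.2441  0.0104] mm 191.8571090877876 deg 10.994083759347312
```

```bash
python3 -m pendant '{"offset":[[0.03,0,-0.2],[0.06,0,-0.4],[0.09,0,-0.6],[0.12,0,-0.8],[0.128,0,-0.95],[0.128,0,-0.95],[0.128,0,-0.95]],"turn":[[0,-0.1,0],[0,-0.2,0],[0,-0.24,0],[0,-0.24,0],[0,-0.24,0],[0,-0.24,0],[0,-0.24,0]]}'
python3 - <<'E'
from h import *
p,d,T=snap("wrist","w6");P=cloud("wrist",d,T)
ok=np.isfinite(P[...,0]); L=np.full(P.shape,np.nan); L[ok]=(P[ok]-T[:3,3])@T[:3,:3]
# plate points: tool y (down) in range below fingertips
m=(abs(L[...,0])<.02)&(abs(L[...,2])<.04)&(L[...,1]>.004)&(L[...,1]<.08)
print(m.sum()); ys,xs=np.where(m); print(xs.min(),xs.max(),ys.min(),ys.max())
for a in np.arange(.005,.08,.01):
    k=m&(abs(L[...,1]-a)<.005)
    if k.sum()>5: print(a,k.sum(),np.percentile(L[k],[2,50,98],axis=0)[:,[0,2]].ravel())
cv2.imwrite("pics/w6m.png",cv2.resize(p[60:340,130:390,::-1],(520,560)))
print(T)
E
```

```text
clock: 12.15
position: [0.5509, 0.0114, 0.2495]
ee_rot: [-0.702, -0.081, 0.076, 0.704]
ft_force: [0.5, 1.4, -3.2]
grip_width: 0.082
340
252 265 185 213
0.005 48 [-0.004   0.02   -0.0002  0.0207  0.0035  0.0212]
0.015 72 [-0.0042  0.0202 -0.0005  0.0208  0.0031  0.0212]
0.024999999999999998 64 [-0.0043  0.0197 -0.0005  0.0207  0.0033  0.0211]
0.034999999999999996 58 [-0.0039  0.0199 -0.0002  0.0207  0.0036  0.0211]
0.04499999999999999 44 [-0.0041  0.0202 -0.0006  0.0207  0.003   0.021 ]
0.054999999999999986 43 [-0.0043  0.0199 -0.0006  0.0207  0.0031  0.021 ]
0.06499999999999999 11 [-0.0035  0.0202  0.0002  0.0205  0.0033  0.0209]
[[ 0.9754  0.0073 -0.2203  0.5509]
 [ 0.2203  0.0041  0.9754  0.0114]
 [ 0.008  -1.      0.0024  0.2495]
 [ 0.      0.      0.      1.    ]]
```

View pics/w6m.png

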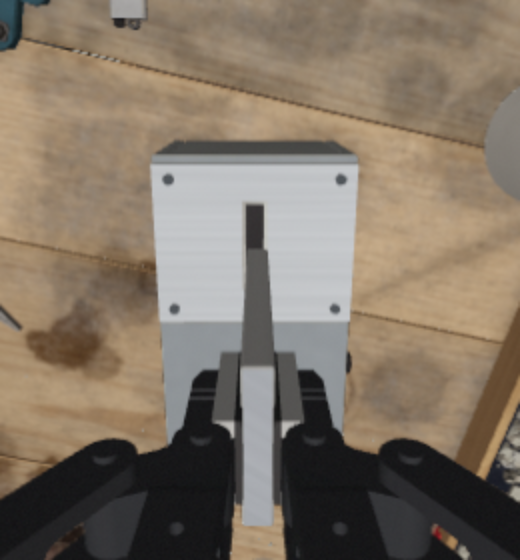

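The plate is held upright in the fingers. Its foot (crop (257,250)) appears in front of the slot (crop (255,225)), and x looks aligned. Next I'll measure the visible slot relative to the plate in this same camera.

```bash
python3 - <<'E'
from h import *
z=np.load("pics/w6.npz");p=z["p"];T=z["T"]
g=cv2.cvtColor(p,cv2.COLOR_RGB2GRAY).astype(int)
for r in (166,170,174,178): print(r,g[r,246:270])
print("col",g[154:190,257])
from_=lambda uv:onplane("wrist",uv,.095,T)[0][:2]
a=np.radians(12.75);X=np.array([np.cos(a),np.sin(a)]);Y=np.array([-X[1],X[0]])
f=T[:3,3]+T[:3,:3]@np.array([-.0003,.068,-.0013]);fc=f[:2];print("foot",f)
for s in[(.5506,.0087),(.5507,.0125)]: d=np.array(s)-fc;print("slot-foot mm in mach x,y",d@X*1e3,d@Y*1e3)
for uv in [(252,170),(262,170),(257,162)]: d=from_([uv])-fc;print(uv,"rel mm",d@X*1e3,d@Y*1e3)
E
```

```text
166 [196 196 196 196 196 174 157  56  51  52  51  51  52  51  53  67 196 195
 197 196 197 196 197 196]
170 [196 196 197 196 196 173 156  55  49  51  51  52  49  51  51  67 193 194
 196 196 196 195 196 196]
174 [196 197 196 197 197 173 156  54  52  50  48  50  49  49  50  66 194 194
 197 197 197 197 197 196]
178 [197 197 197 197 196 172 154  53  50  48  50  50  49  52  49  65 191 194
 197 197 197 197 196 197]
col [195 195 194 194 195 194 188 159 102  53  52  53  51  52  52  50  52  50
  49  51  50  50  51  49  50  49  50  48  48  48  72  89  88  87  87  89]
foot [0.5514 0.0103 0.1815]
slot-foot mm in mach x,y -1.1559257054998793 -1.3982759665381415
slot-foot mm in mach x,y -0.2197412203673342 2.2859551078920606
(252, 170) rel mm -6.304016433767094 12.351951536888874
(262, 170) rel mm 4.636614801098608 12.326685983890107
(257, 162) rel mm -0.8156167819315917 21.201043201119003
```

```bash
python3 -c "
from h import *
go(.551,.0089,.172,12.75)"
```

```text
offset [-0.0056  0.3874 -0.014 ] turn [-0.003   0.0001  0.0102] mm 77.53755625954639 deg 0.4770258941978592
```

```bash
python3 -m pendant '{"offset":[[-0.006,0.1,-0.014],[-0.006,0.2,-0.014],[-0.006,0.3,-0.014],[-0.006,0.387,-0.014],[-0.006,0.387,-0.014],[-0.006,0.387,-0.014]],"turn":[[-0.003,0,0.01],[-0.003,0,0.01],[-0.003,0,0.01],[-0.003,0,0.01],[-0.003,0,0.01],[-0.003,0,0.01]]}'
python3 - <<'E'
from h import *
p,d,T=snap("wrist","w7");P=cloud("wrist",d,T);print(T)
ok=np.isfinite(P[...,0]); L=np.full(P.shape,np.nan); L[ok]=(P[ok]-T[:3,3])@T[:3,:3]
m=(abs(L[...,0])<.012)&(abs(L[...,2])<.03)&(L[...,1]>.004)&(L[...,1]<.066)
print(np.percentile(L[m],[2,50,98],axis=0))
g=cv2.cvtColor(p,cv2.COLOR_RGB2GRAY).astype(int)
sl=np.array([.551,.0076]);a=np.radians(12.75);X=np.array([np.cos(a),np.sin(a)]);Y=np.array([-X[1],X[0]])
c=project("wrist",[np.r_[sl+25*Y*1e-3,.095],np.r_[sl+15e-3*Y,.095]],T);print(c)
u,v=[int(round(t)) for t in c[1]]; v0=int(c[0][1])
print(g[v,u-14:u+15],u-14,v); print(g[v0-12:v0+25,u],v0-12)
for uv in[(u,v),(u+5,v),(u,v0),(u,v0+5)]:
    e=onplane("wrist",[uv],.095,T)[0][:2]-T[:2,3];print(uv,"rel TCP mm",e@X*1e3,e@Y*1e3)
E
```

```text
clock: 12.95
position: [0.5512, 0.009, 0.1725]
ee_rot: [0.703, 0.079, -0.078, -0.703]
ft_force: [0.2, -0.1, -2.7]
grip_width: 0.082
[[ 0.9753  0.0007 -0.2209  0.5512]
 [ 0.2209  0.      0.9753  0.009 ]
 [ 0.0007 -1.     -0.0002  0.1725]
 [ 0.      0.      0.      1.    ]]
[[-0.0042  0.0048  0.02  ]
 [-0.0005  0.0268  0.0207]
 [ 0.0034  0.0613  0.0212]]
[[258.0616 176.0577]
 [258.0648 187.7793]]
[187 186 187 186 187 186 163 165 121  74  83  81  82  81  81  81  81  82
  81  76 135 184 183 186 186 186 187 186 187] 244 188
[188 188 186 185 186 186 184 184 186 187 185 179 161 117  47  44  46  45
  45  45  66  82  81  82  81  82  82  81  82  81  82  81  82  82  82  81
  82] 164
(258, 188) rel TCP mm -0.5781404316137507 13.51345850340792
(263, 188) rel TCP mm 3.565299706614364 13.513366551653135
(258, 176) rel TCP mm -0.57473929056353 23.752954712455633
(258, 181) rel TCP mm -0.5761480637550561 19.521533752972466
```

```bash
python3 - <<'E'
from h import *
z=np.load("pics/w7.npz");p=z["p"];T=z["T"];g=cv2.cvtColor(p,cv2.COLOR_RGB2GRAY).astype(int)
for r in(179,181,187,195,205): print(r,g[r,246:272])
cv2.imwrite("pics/w7m.png",cv2.resize(p[140:240,200:316,::-1],(696,600),interpolation=cv2.INTER_CUBIC))
E
```

```text
179 [187 187 187 186 165 164 119  48  45  43  45  46  44  46  44  45  44  44
  98 183 184 186 187 187 187 187]
181 [186 187 186 186 164 163 119  46  44  45  46  46  45  45  42  44  43  45
 114 183 183 186 187 186 187 186]
187 [187 188 188 187 163 162 120  70  82  81  82  81  82  81  82  81  81  76
 135 182 183 187 188 187 188 188]
195 [188 188 188 188 169 167 120  88  80  81  80  82  81  81  81  82  82  79
 135 187 186 189 188 189 189 188]
205 [188 188 189 188 171 166 112  84  80  81  81  81  82  82  81  81  80  80
  77 162 186 189 189 189 189 189]
```

The plate and slot agree to about 0.5 mm in both axes, so I'll descend gently.

```bash
python3 -m pendant '{"offset":[[0,0.03,0],[0,0.06,0],[0,0.09,0],[0,0.12,0],[0,0.12,0]],"turn":[[0,0,0],[0,0,0],[0,0,0],[0,0,0],[0,0,0]]}'
```

```text
clock: 13.62
position: [0.5511, 0.0089, 0.1481]
ee_rot: [0.703, 0.079, -0.078, -0.703]
ft_force: [0.7, 0.2, -2.9]
grip_width: 0.086
```

```bash
python3 -m pendant '{"offset":[[0,0.03,0],[0,0.06,0],[0,0.09,0],[0,0.12,0],[0,0.15,0],[0,0.175,0],[0,0.175,0],[0,0.175,0],[0,0.175,0]],"turn":[[0,0,0],[0,0,0],[0,0,0],[0,0,0],[0,0,0],[0,0,0],[0,0,0],[0,0,0],[0,0,0]]}'
python3 - <<'E'
from h import *
w=snap("wrist","w8")[0];s=snap("scene","s8")[0]
cv2.imwrite("pics/c8.png",np.hstack([cv2.resize(w[140:300,180:380,::-1],(400,320)),cv2.resize(s[130:200,250:340,::-1],(400,320),interpolation=cv2.INTER_CUBIC)]))
o=manip.get_obs();print(o["ft_force"],o["position"][2]-.0683-.095,abs(o["joint_velocities"]).max())
t=snap("top","t8")
a,d=np.load("pics/t8.npz"),np.load("pics/w8.npz")["d"]
P=cloud("top",a["d"]);m=(abs(P[...,2]-.109)<.008)&(np.hypot(P[...,0]-.437,P[...,1]-.397)<.03);print("narrow",P[m].mean(0),m.sum())
P=cloud("top",np.load("pics/t0.npz")["d"]);m=(abs(P[...,2]-.109)<.008)&(np.hypot(P[...,0]-.437,P[...,1]-.397)<.03);print("narrow before",P[m].mean(0),m.sum())
E
```

```text
clock: 14.75
position: [0.5513, 0.009, 0.1134]
ee_rot: [0.703, 0.079, -0.078, -0.703]
ft_force: [-0.5, 0.3, -3.3]
grip_width: 0.08
[ 0.1878 -1.0767 -2.6089] -0.04999352617344088 0.002190890149978668
narrow [0.4351 0.4016 0.109 ] 21
narrow before [0.4358 0.401  0.1098] 15
```

View pics/c8.png

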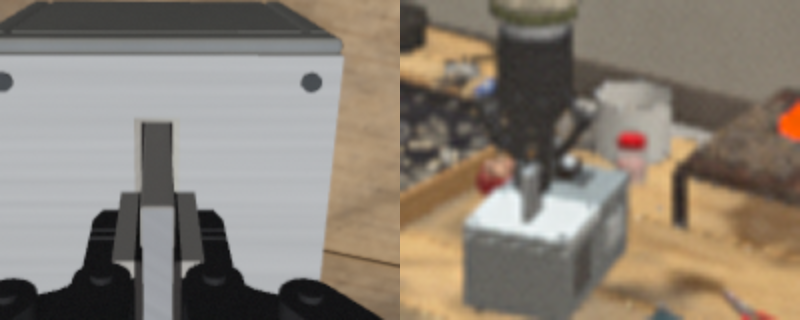

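The wrist crop shows the plate down in the slot (crop (157,160)) with clearance on both sides. The scene crop shows it upright in the machine's top at (530,190), held by the gripper. Force is only the plate's weight, so I'm handing in.

```bash
python3 -c "
from h import *
print(manip.hand_in())"
```

```text
the job is handed in; nothing more can be done
None
```

I handed the job in at about 15 s on the robot's clock. The toggle is thrown to "on", and the wide plate is held upright in the slot with its foot about 50 mm below the top face. `hand_in()` gives no verdict, so success is not confirmed.

**What I did:**
- I pushed the toggle over with closed fingers.
- I took the wider steel plate (far pocket, measured 43–44 mm wide) from the stand.
- I lined it up with the slot using the wrist camera and lowered it about half its length in, gripping with 60 N.

**What the last checks showed:**
- **Plate:** the fingers stopped at about 7 mm opening on the 8 mm plate. The wrist force was about 3 N, the plate's weight, with no sign of contact with the slot or machine floor. The arm was still.
- **Alignment:** just before insertion, plate and slot agreed to about 0.5 mm.
- **Narrow plate:** its measured position changed by less than 1 mm.

**What I did not fully check:**
- **Toggle:** the lever tip matched the fully-on position in the picture after the push. At the end the gripper mostly hid it, so I could not re-measure it. No stray forces showed in the readings at the end of each move.
- **Bystanders:** I did not re-measure them. The arm stayed high except at the toggle, stand and slot.
- **Disagreeing measurements:** early slot estimates differed by up to 4 mm along the slot's length. I used the close-up wrist view, and the insertion met no resistance.

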